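Disinfect the dental casts

TASK

Pull the disinfection cabinet's drawer right out to its stop, move the finished white cast from it into the small green dish, and set every coloured dental cast from the bench side by side on the drawer floor, teeth up, without dropping any. Push the drawer fully shut, swing the red-handled hook home round the pin of the drawer front, and only then turn the start key clockwise to its stop and let it spring back. Leave everything else on the bench where it is.

Things in the scene. Friction and masses are not known exactly. Their poses are not given: they have to be found in the camera images.
- cabinet: white disinfection cabinet, 260 deep (own x) by 340 wide (own y) by 120 mm high, fixed to the bench; origin at the centre of its underside, own -x is its front, +y the left as the robot sees it. Front plane 130 mm from the origin towards own -x. One turquoise-fronted drawer; red-handled hook on top at the left, black start key on top at the right.
- drawer (a joint): travel of the drawer in m: 0 shut, 0.155 at its stop, sliding out along the cabinet's -x; about 1.5 N of friction, stays where left.
- drawer_handle (a point): middle of the drawer's bar handle: round bar 10 mm thick, 100 mm long along the cabinet's y, its centre 36 mm in front of the drawer's front panel and 30 mm below the cabinet's top; moves with the drawer.
- drawer_in (a point): point on the drawer's inner floor, midway across, 48 mm above the bench; axes as the cabinet's; moves with the drawer. From it the floor runs -77 (front panel) to +116 mm in x and +-146 mm in y. Side and back walls rise 34 mm above the floor, the front panel 60 mm. With the drawer at its stop, x from -77 to +77 mm is open from above; the rest is under the cabinet's top.
- keeper_pin (a point): top of the 8 mm upright brass pin on the drawer front (left part), 14 mm above the cabinet's top, which the hook's notch goes round; moves with the drawer.
- hook (a joint): angle of the flat steel hook in rad, turning level about an upright pivot on the cabinet's top. 0 = home: arm points to the cabinet's -x with its notch round the keeper pin (the hinge stops there). It grows to 1.6 as it swings clockwise seen from above, its tip towards the cabinet's +y. Stiff (0.06 N m), stays where left.
- hook_pivot (a point): the hook's pivot axis at the level of the cabinet's top, 70 mm behind the front plane and 80 mm left of the middle.
- hook_grip (a point): point on the axis of the hook's upright red grip, a round stem 14 mm thick standing 55 mm from the pivot; its top is 17 mm above this point, the flat arm's top 24 mm below it. Moves with the hook.
- key (a joint): angle of the black start key in rad: 0 at rest (white dot), 1.2 at its stop (green dot); turns clockwise seen from above against a spring (0.14 N m at the stop) and springs back to 0 when let go.
- key_grip (a point): point on the key's upright axis, at the height to grip: bar 42 mm long (along the cabinet's x at rest), 13 mm thick, its top 12 mm above this point, the round skirt 20 mm below it.
- cast_yellow: Yellow stone dental cast: flat rectangular base 46 mm (own x) by 56 mm (own y) by 18 mm high, a horseshoe of cream teeth on top, 28 mm high over all, about 0.13 kg. Origin: centre of the underside; z up out of the teeth. Grip it across the 46 mm side faces. It may be absent.
- cast_blue: Blue stone dental cast: flat rectangular base 46 mm (own x) by 56 mm (own y) by 18 mm high, a horseshoe of cream teeth on top, 28 mm high over all, about 0.13 kg. Origin: centre of the underside; z up out of the teeth. Grip it across the 46 mm side faces. It may be absent.
- cast_pink: Pink stone dental cast: flat rectangular base 46 mm (own x) by 56 mm (own y) by 18 mm high, a horseshoe of cream teeth on top, 28 mm high over all, about 0.13 kg. Origin: centre of the underside; z up out of the teeth. Grip it across the 46 mm side faces. It may be absent.
- cast_brown: Brown stone dental cast: flat rectangular base 46 mm (own x) by 56 mm (own y) by 18 mm high, a horseshoe of cream teeth on top, 28 mm high over all, about 0.13 kg. Origin: centre of the underside; z up out of the teeth. Grip it across the 46 mm side faces. It may be absent.
- cast_white: White stone dental cast: flat rectangular base 46 mm (own x) by 56 mm (own y) by 18 mm high, a horseshoe of cream teeth on top, 28 mm high over all, about 0.13 kg. Origin: centre of the underside; z up out of the teeth. Grip it across the 46 mm side faces. It starts inside the shut drawer, on its floor.
- dish_in (a point): centre of the inner floor of the empty low green dish, fixed to the bench: 122 by 122 mm inside, floor 4 mm above the bench, rim 16 mm above the bench, walls 4 mm thick; axes along its sides.
- spray_bottle: bystander: white bottle with red cap, 56 mm across, 150 mm high; origin under its centre.
- mixing_bowl: bystander: blue mixing bowl, 116 mm across, 70 mm high; origin under its centre.
- plaster_spatula: bystander: spatula lying flat, 190 mm long along own x; origin under its middle.
- timer: bystander: white timer, 45 by 60 by 22 mm; origin under its centre.
- wax_jar: bystander: low jar with yellow lid, 60 mm across, 55 mm high; origin under its centre.
- tool_cup: bystander: yellow cup, 70 mm across, 90 mm high; origin under its centre.
Mind the look-alikes: they are no part of the job. What is meant by the cast_pink is not black, and is the larger of those in its own colour.

How it is judged:
By the outcome, as a careful person would: the job done as asked, in the order asked, and still so for the second after the job is handed in, with the robot touching nothing.
Of cast_yellow, cast_blue, cast_pink, cast_brown only 2 to 3 are there at a start; the rules pass over those that are not, and their reading is None.
At some moment in a run one of cast_yellow, cast_blue, cast_pink, cast_brown may be knocked a few centimetres aside while the robot is not near it.
It also fails if it takes over 200 s, if anything falls off the work surface, if the arm or the gripper's body presses on something with over 40 N, if the wrist force passes 120 N, or if a joint passes its speed limit or range.

ROBOT

A 7-joint arm with a two-finger parallel gripper is mounted at the origin on the work surface. World frame = base frame: x ahead of the robot, y to its left, z up, the work surface at z = 0. Lengths are in m, angles in rad, forces in N, time in s.
With the tool pointing down it reaches from about 0.425 to 1.025 m from the base axis. Payload 9.4 kg.
Tool frame: the origin (TCP) lies at the very end of the fingers, on their centre line; the grasp point (between the pads) lies 19 mm behind it; z points along the fingers, y is the line along which they close (so a half turn about z gives the same grasp; the last joint's range is limited). The gripper opens to 85 mm and grips with 20 to 120 N. Pads are 22 mm wide; open, the fingers measure 114 mm over their backs; the gripper's body (76 mm by 85 mm) begins 54 mm behind the grasp point. The pads swing forward as they close: fully open they stand 13 mm farther back than shut.
Start: joints at [-1.278, 0.599, -0.003, 1.599, 0.002, 0.943, -0.08], TCP at [0.262, 0.676, 0.231] pointing down, gripper open.
Joint ranges: [-2.57, 2.57], [-0.35, 1.97], [-1.29, 1.29], [0.11, 2.56], [-1.05, 4.19], [0.11, 1.86], [-2.63, 2.63]. Speed limits (rad/s): [2.22, 2.22, 3.01, 3.01, 3.14, 3.14, 3.14].

INTERFACE

Orientations are given as a unit quaternion [x, y, z, w].
In Python, from bench import * gives the robot as it stands.
- The arm moves only by the shell command python3 -m crank 'ROWS'. ROWS is JSON, a list that holds one entry, the list of rows, each a list of 7 numbers: the shift along the tool's x, y, z in m, then the turn, a rotation vector about the tool's x, y, z in degrees, then the closure, from 0 (fully open) to 1 (shut). In form: [[[x, y, z, ax, ay, az, fingers], ...]]. A call has exactly 8 rows; each row shifts and turns the commanded pose from where the row before left it, along the tool's axes as they then stand; what a row does not reach is not made up. A row lasts 1/8 s, in which the tool goes at most 62.5 mm and 10.7 degrees, less where a joint would pass 70% of its speed; a pose out of reach is approached as far as the arm can. A call is refused whole if a number of a shift passes 0.0625 or a number of a turn 10.7, either way. A call with a gripper value outside its range is refused whole. The fingers move at their own pace and stop on an object; the grip force is fixed at half the most. Time passes only in rows, so rows that do not move let the fingers close, or fill a call up. It gives the time, the measured TCP pose, the force, the opening and the grip force at its end, in the units of the state.
- get_obs(): the state, without advancing time (a new reading comes with each control period).
- grab_frame(name): name is "side" or "top" or "wrist"; returns a dict with "image" (480x640x3 uint8, red, green, blue), "intrinsics" (3x3 intrinsics, pixels), "R" (3x3) and "t" (3): a world point X has camera coordinates R X + t; the wrist camera has in their place "T_tool_cam" (4x4, takes a point from camera to tool coordinates, whose origin is the TCP and whose axes are the flange's). Camera axes: x right, y down, z forward; pixel columns grow to the right and rows downward; lengths in m; the calibration is good to about 2 mm. A picture is of the moment at which its call begins: read the wrist's pose just before it. There is no depth.
- close_job(): hands the job in; it is judged then, once.
The state is a dict: "time": time; "joints": joint angles; "joint_velocities": joint speeds; "effort": joint torques, N m; "position": TCP position; "orientation": TCP orientation; "ft_force": force on the tool from outside, world axes, zero at the start; "torque": the same for the moment, N m; "opening": opening from 0.0 (shut) to 1.0 (fully open); "grip_force": force on a finger pad.
Only numpy, scipy, OpenCV 4.12 (cv2) and the standard library are available. Lean on these libraries where they do the work, as an engineer would, in place of code of your own. Each camera call takes 0.05 s, during which the arm holds its last target. There are 200 camera calls.

## Working session

There is one attempt and no reset: what is moved stays moved. The work goes in short steps, Python scripts to look and compute and a shell command to move; the robot and the scene stay as the last step left them, time stands still between calls to the robot, and variables do not carry over. Pictures are saved under pics/ and viewed, at most 14 in all, crops included, and the job is handed in when it is done.

```bash
ls; mkdir -p pics
python3 - <<'E'
from bench import *
import cv2,numpy as np
o=get_obs();print(o['time'],o['position'],o['orientation'],o['opening'])
for n in("top","side"):
    f=grab_frame(n);cv2.imwrite(f"pics/{n}0.png",f["image"][:,:,::-1]);print(n,f["intrinsics"],f["R"],f["t"])
f=grab_frame("wrist");print(f["T_tool_cam"],f["intrinsics"])
E
```

```text
pics
0.0 [0.26187733 0.67552473 0.23039207] [ 1.83849817e-01  9.82954009e-01 -8.09081435e-04 -8.51452474e-05] 1.0026930739512991
top [[571.96052032   0.         310.98843403]
 [  0.         571.96052032 243.32738306]
 [  0.           0.           1.        ]] [[-0.01418939 -0.99988453  0.00543979]
 [-0.97815247  0.01275212 -0.20749731]
 [ 0.20740398 -0.00826521 -0.97822046]] [0.04424426 0.54501299 1.46213277]
side [[464.30683723   0.         319.18751183]
 [  0.         464.30683723 238.95473965]
 [  0.           0.           1.        ]] [[-0.95663478 -0.29099367  0.01313705]
 [-0.23374655  0.73996166 -0.63072918]
 [ 0.17381728 -0.60644821 -0.77589182]] [0.53218995 0.17409994 1.16054069]
[[ 3.31331706e-04 -9.65686742e-01 -2.59709465e-01  6.42328572e-02]
 [ 9.99999492e-01  7.26645504e-05  1.00558655e-03 -7.81291423e-04]
 [-9.52209925e-04 -2.59709666e-01  9.65686275e-01 -1.43307108e-01]
 [ 0.00000000e+00  0.00000000e+00  0.00000000e+00  1.00000000e+00]] [[391.78706193   0.         321.96993751]
 [  0.         391.78706193 240.87454348]
 [  0.           0.           1.        ]]
```

View pics/top0.png

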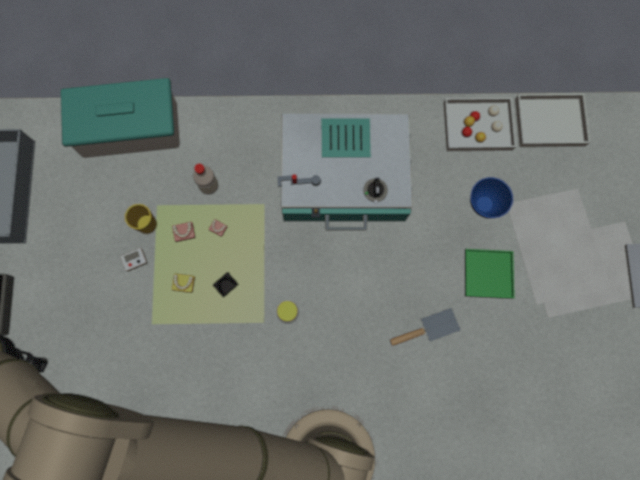

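View pics/side0.png

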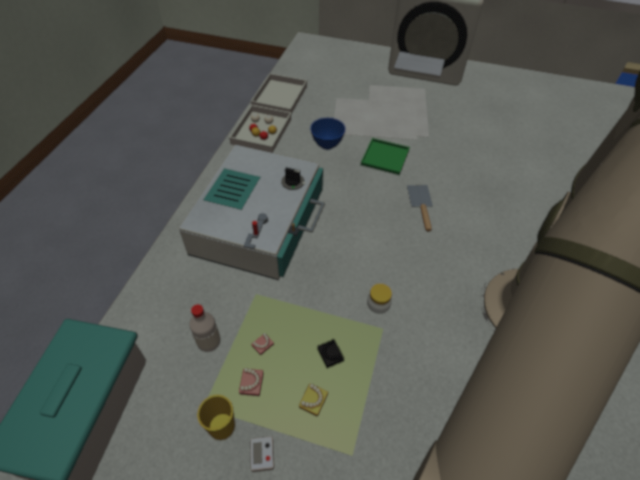

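The top view shows four cast-like things on the mat: a larger pink at (183,231), a small pink at (218,228), a yellow at (183,282) and a black at (225,284). The large pink and the yellow fit the description. The cabinet is at (345,165), the hook grip at (294,179), the key at (376,187), the handle at (347,227) and the dish at (489,274). I'll confirm these in an enlarged crop.

```bash
cat > h.py <<'E'
from bench import *
import cv2,numpy as np
from scipy.spatial.transform import Rotation as Rn
def ray(f,u,v,z,o=None):
    K=f["intrinsics"];d=np.linalg.solve(K,[u,v,1.])
    if o is None: R=f["R"];c=-R.T@f["t"];d=R.T@d
    else:
        T=f["T_tool_cam"];Q=Rn.from_quat(o['orientation']).as_matrix()
        c=Q@T[:3,3]+o['position'];d=Q@T[:3,:3]@d
    return c+d*(z-c[2])/d[2]
def pix(f,X):
    p=f["intrinsics"]@(f["R"]@np.array(X)+f["t"]);return p[:2]/p[2]
E
python3 - <<'E'
from h import *
im=cv2.imread("pics/top0.png")
a=cv2.resize(im[210:310,150:250],(400,400),interpolation=cv2.INTER_CUBIC)
b=cv2.resize(im[100:240,270:420],None,fx=4,fy=4,interpolation=cv2.INTER_CUBIC)
b=cv2.resize(b,(400,373));b=cv2.copyMakeBorder(b,0,27,0,0,0)
cv2.imwrite("pics/c1.png",np.hstack([a,b]))
f=grab_frame("top")
for n,u,v,z in[("pinkL",183,231,.02),("pinkS",218,228,.015),("yel",183,282,.02),("blk",225,284,.02),("dish",489,274,.004),("handle",347,227,.09),("key",376,187,.14),("hook",294,179,.15),("cabFL",282,207,.12),("cabFR",410,207,.12),("cabBL",283,114,.12),("cabBR",409,114,.12),("jar",288,311,.055),("bottle",200,169,.15)]: print(n,ray(f,u,v,z).round(3))
E
```

```text
pinkL [0.592 0.386 0.02 ]
pinkS [0.601 0.291 0.015]
yel [0.452 0.381 0.02 ]
blk [0.445 0.268 0.02 ]
dish [ 0.465 -0.447  0.004]
handle [ 0.581 -0.058  0.09 ]
key [ 0.673 -0.131  0.14 ]
hook [0.694 0.079 0.15 ]
cabFL [0.629 0.111 0.12 ]
cabFR [ 0.625 -0.22   0.12 ]
cabBL [0.886 0.107 0.12 ]
cabBR [ 0.882 -0.23   0.12 ]
jar [0.367 0.099 0.055]
bottle [0.724 0.319 0.15 ]
```

View pics/c1.png

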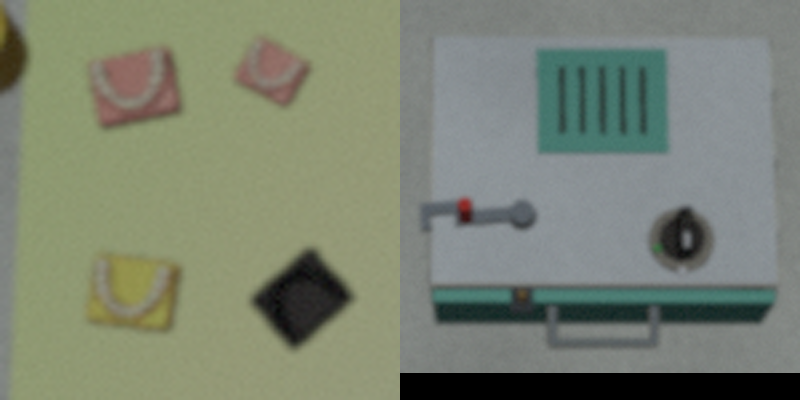

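The crop confirms it. Pink is the larger one at (183,231), and the one at (218,228) is too small. Yellow is at (183,282), and the black one is a look-alike. The long sides of both casts lie along world y, so I'll grip with the fingers closing along x. Next I'll turn the tool and go over the handle.

```bash
python3 -m crank '[[[0,0,0,0,0,10,0.6],[0,0,0,0,0,10,0.6],[0,0,0,0,0,10,0.6],[0,0,0,0,0,10,0.6],[0,0,0,0,0,10,0.6],[0,0,0,0,0,10,0.6],[0,0,0,0,0,10,0.6],[0,0,0,0,0,0,0.6]]]'
python3 -m crank '[[[-0.048,0.02,0,0,0,0,0.6],[-0.048,0.02,0,0,0,0,0.6],[-0.048,0.02,0,0,0,0,0.6],[-0.048,0.02,0,0,0,0,0.6],[-0.048,0.02,0,0,0,0,0.6],[-0.048,0.02,0,0,0,0,0.6],[-0.048,0.02,0,0,0,0,0.6],[-0.048,0.02,0,0,0,0,0.6]]]'
python3 -m crank '[[[-0.048,0.02,0,0,0,0,0.6],[-0.048,0.02,0,0,0,0,0.6],[-0.048,0.02,0,0,0,0,0.6],[-0.048,0.02,0,0,0,0,0.6],[-0.048,0.02,0,0,0,0,0.6],[-0.048,0.02,0,0,0,0,0.6],[-0.048,0.02,0,0,0,0,0.6],[0,0,0,0,0,0,0.6]]]'
python3 - <<'E'
from h import *
o=get_obs();print(o['time'],o['position'],o['orientation'],o['opening'],o['ft_force'])
f=grab_frame("wrist");cv2.imwrite("pics/w1.png",f["image"][:,:,::-1])
t=grab_frame("top");cv2.imwrite("pics/top1.png",t["image"][:,:,::-1])
import json;np.savez("w1.npz",**f,**{k:o[k] for k in('position','orientation')})
E
```

```text
time: 1.2
position: [0.2617, 0.676, 0.2309]
orientation: [0.714, 0.7, -0.0, 0.0]
ft_force: [-0.6, -0.1, 0.6]
opening: 0.399
grip_force: 0.0
time: 2.2
position: [0.4146, 0.2873, 0.2316]
orientation: [0.713, 0.702, 0.0, 0.0]
ft_force: [1.3, 0.1, 0.9]
opening: 0.4
grip_force: 0.0
time: 3.2
position: [0.548, -0.0547, 0.2316]
orientation: [0.715, 0.699, -0.0, 0.001]
ft_force: [-0.1, 1.1, -0.2]
opening: 0.401
grip_force: 0.0
3.2 [ 0.54798434 -0.05467764  0.23160212] [ 7.15130460e-01  6.98989945e-01 -1.37758552e-04  1.20924531e-03] 0.40130081894509323 [-0.0647649   1.12786983 -0.15194782]
```

View pics/w1.png

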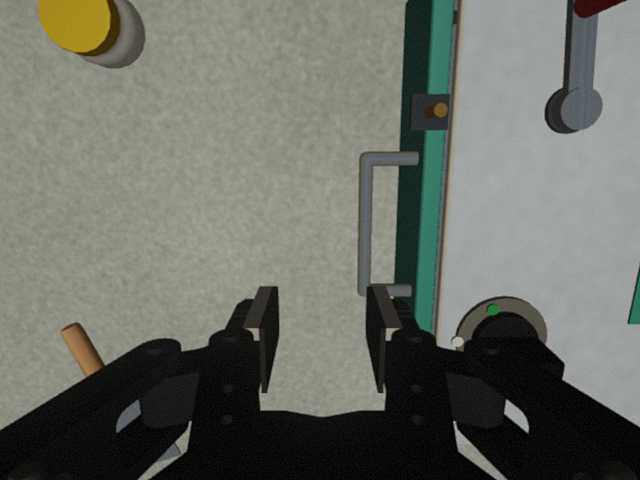

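The wrist view shows the handle bar running from (366,158) to (364,290), the pin at (438,110), the hook pivot at (581,107) and the key at about (505,335).

```bash
cat >> h.py <<'E'
def to(p,yaw=None):
    """shift in tool axes to world point p (after turning tool y to angle yaw deg), and turn about tool z"""
    o=get_obs();Q=Rn.from_quat(o['orientation']).as_matrix();cy=np.degrees(np.arctan2(Q[1,1],Q[0,1]))
    y=cy if yaw is None else yaw
    c,s=np.cos(np.radians(y)),np.sin(np.radians(y));M=np.array([[-s,c,0],[c,s,0],[0,0,-1]]).T
    print("at",np.round(o['position'],4),"yaw %.1f turn z %.1f"%(cy,(cy-y+180)%360-180),"tilt",np.round(Q[:2,2],3),"shift",(M.T@(np.array(p)-o['position'])).round(4))
E
python3 - <<'E'
from h import *
d=dict(np.load("w1.npz"));o=d
for n,u,v,z in[("h1",366,158,.095),("h2",364,290,.095),("pin",438,110,.134),("pivot",581,107,.133)]:print(n,ray(d,u,v,z,o).round(4))
f=[ray(d,453,200,.12,o),ray(d,458,30,.12,o)];print("front edge",f, np.degrees(np.arctan2(*(f[1]-f[0])[:2])))
to([.5765,-.085,.2])
E
```

```text
h1 [ 0.5813 -0.0062  0.095 ]
h2 [ 0.5804 -0.1052  0.095 ]
pin [0.6188 0.0226 0.134 ]
pivot [0.7029 0.0224 0.133 ]
front edge [array([ 0.63569453, -0.03307215,  0.12      ]), array([0.63213487, 0.06785767, 0.12      ])] -2.0199096333989757
at [ 0.5468 -0.0503  0.2311] yaw -1.1 turn z 0.0 tilt [-0.  0.] shift [-0.0341  0.0303  0.0311]
```

```bash
python3 -m crank '[[[-0.017,0.017,0,0,0,0,0.6],[-0.017,0.017,0,0,0,0,0.6],[0,0,0.03,0,0,0,0.6],[0,0,0.03,0,0,0,0.6],[0,0,0.03,0,0,0,0.6],[0,0,0.035,0,0,0,0.6],[0,0,0.034,0,0,0,0.6],[0,0,0,0,0,0,0.6]]]'
python3 -m crank '[[[0,0,0,0,0,0,0.6],[0,0,0,0,0,0,0.8],[0,0,0,0,0,0,1],[0,0,0,0,0,0,1],[0,0,0,0,0,0,1],[0,0,0,0,0,0,1],[0,0,0,0,0,0,1],[0,0,0,0,0,0,1]]]'
```

```text
time: 4.3
position: [0.5787, -0.0827, 0.0705]
orientation: [0.713, 0.701, -0.001, -0.002]
ft_force: [0.2, -0.7, 0.2]
opening: 0.4
grip_force: 0.0
time: 5.3
position: [0.5795, -0.0844, 0.0737]
orientation: [0.714, 0.7, 0.0, -0.001]
ft_force: [-4.7, 1.5, 9.5]
opening: 0.092
grip_force: 58.7
```

Gripped. Now I'll pull it 155 mm plus a little.

```bash
python3 -m crank '[[[0,-0.02,0,0,0,0,1],[0,-0.022,0,0,0,0,1],[0,-0.022,0,0,0,0,1],[0,-0.022,0,0,0,0,1],[0,-0.022,0,0,0,0,1],[0,-0.022,0,0,0,0,1],[0,-0.018,0,0,0,0,1],[0,0,0,0,0,0,1]]]'
python3 -m crank '[[[0,-0.003,0,0,0,0,1],[0,-0.003,0,0,0,0,1],[0,-0.002,0,0,0,0,1],[0,-0.002,0,0,0,0,1],[0,0,0,0,0,0,1],[0,0,0,0,0,0,1],[0,0,0,0,0,0,1],[0,0,0,0,0,0,1]]]'
```

```text
time: 6.3
position: [0.4318, -0.0824, 0.0737]
orientation: [0.715, 0.699, 0.0, 0.001]
ft_force: [-1.3, -2.9, 9.8]
opening: 0.087
grip_force: 60.7
time: 7.3
position: [0.4245, -0.0823, 0.0737]
orientation: [0.715, 0.7, 0.001, 0.002]
ft_force: [0.8, -3.0, 9.0]
opening: 0.092
grip_force: 60.6
```

```bash
python3 -m crank '[[[0,-0.002,0,0,0,0,1],[0,-0.002,0,0,0,0,1],[0,0,0,0,0,0,1],[0,0,0,0,0,0,1],[0,0,0,0,0,0,1],[0,0,0,0,0,0,1],[0,0,0,0,0,0,1],[0,0,0,0,0,0,1]]]'
```

```text
time: 8.3
position: [0.4245, -0.0824, 0.0737]
orientation: [0.714, 0.7, 0.003, 0.005]
ft_force: [11.4, -1.2, -0.8]
opening: 0.093
grip_force: 59.7
```

It's at the stop with 11 N. I'll release, rise and look into the drawer.

```bash
python3 -m crank '[[[0,0.002,0,0,0,0,1],[0,0.001,0,0,0,0,0.6],[0,0,0,0,0,0,0.6],[0,0,0,0,0,0,0.6],[0,0,-0.03,0,0,0,0.6],[0,0,-0.04,0,0,0,0.6],[0,0,-0.04,0,0,0,0.6],[0,0,-0.04,0,0,0,0.2]]]'
python3 -m crank '[[[0,0.03,-0.02,0,0,0,0],[-0.01,0.03,-0.01,0,0,0,0],[-0.01,0.03,0,0,0,0,0],[-0.01,0.03,0,0,0,0,0],[0,0,0,0,0,0,0],[0,0,0,0,0,0,0],[0,0,0,0,0,0,0],[0,0,0,0,0,0,0]]]'
python3 - <<'E'
from h import *
o=get_obs();print(o['time'],o['position'],o['orientation'],o['opening'],o['ft_force'])
f=grab_frame("wrist");cv2.imwrite("pics/w2.png",f["image"][:,:,::-1])
np.savez("w2.npz",**f,**{k:o[k] for k in('position','orientation')})
E
```

```text
time: 9.3
position: [0.4207, -0.0814, 0.2234]
orientation: [0.714, 0.7, -0.0, -0.0]
ft_force: [0.6, 0.5, 0.2]
opening: 0.599
grip_force: 0.0
time: 10.3
position: [0.5402, -0.1137, 0.2524]
orientation: [0.714, 0.7, 0.0, -0.0]
ft_force: [0.8, 0.5, -0.4]
opening: 1.002
grip_force: 0.0
10.3 [ 0.54017827 -0.11366377  0.2524435 ] [ 7.14326787e-01  6.99812269e-01  1.09076757e-04 -1.34224647e-04] 1.0020869278927997 [ 0.77035865  0.47072541 -0.41835563]
```

View pics/w2.png

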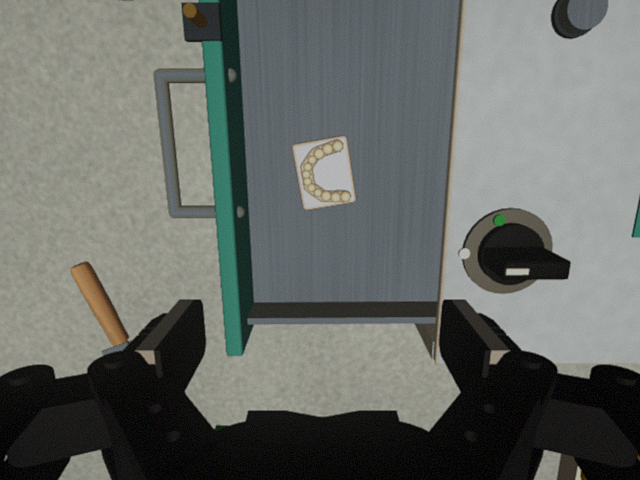

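The white cast's base corners are at (293,145), (346,136), (355,201) and (303,211). It's in the open part of the drawer, with the short side near world x.

```bash
cat >> h.py <<'E'
def cast(d,P,z,o=None):
    W=np.array([ray(d,u,v,z,o) for u,v in P]);c=W.mean(0)
    s=np.linalg.norm(np.roll(W,-1,0)-W,axis=1)
    e=(W[1]-W[0])+(W[2]-W[3]);g=(W[3]-W[0])+(W[2]-W[1])
    print("centre",c.round(4),"sides",s.round(4),"dir01 %.1f dir03 %.1f"%tuple(np.degrees(np.arctan2(q[1],q[0])) for q in(e,g)));return c
E
python3 - <<'E'
from h import *
d=dict(np.load("w2.npz"))
c=cast(d,[(293,145),(346,136),(355,201),(303,211)],.066,d)
print(ray(d,237,150,.108,d),ray(d,459,150,.12,d))
to([c[0],c[1],.2],8.5)
E
```

```text
centre [ 0.544  -0.0799  0.066 ] sides [0.0438 0.0539 0.045  0.0553] dir01 9.0 dir03 -82.7
[ 0.48162701 -0.05776521  0.108     ] [ 0.63645361 -0.060504    0.12      ]
at [ 0.5403 -0.1137  0.2525] yaw -1.2 turn z -9.7 tilt [0. 0.] shift [0.0329 0.0086 0.0525]
```

```bash
python3 -m crank '[[[0,0,0,0,0,-9.7,0.2],[0.033,0.009,0,0,0,0,0.2],[0,0,0.04,0,0,0,0.2],[0,0,0.04,0,0,0,0.2],[0,0,0.04,0,0,0,0.2],[0,0,0.04,0,0,0,0.2],[0,0,0.03,0,0,0,0.2],[0,0,0.01,0,0,0,0.2]]]'
python3 -m crank '[[[0,0,0,0,0,0,0.2],[0,0,0,0,0,0,0.2],[0,0,0,0,0,0,0.4],[0,0,0,0,0,0,0.6],[0,0,0,0,0,0,1],[0,0,0,0,0,0,1],[0,0,0,0,0,0,1],[0,0,0,0,0,0,1]]]'
```

```text
time: 11.35
position: [0.5439, -0.0799, 0.0509]
orientation: [0.653, 0.758, -0.001, -0.001]
ft_force: [0.5, -0.2, 0.9]
opening: 0.798
grip_force: 0.0
time: 12.35
position: [0.5455, -0.0799, 0.0536]
orientation: [0.653, 0.758, 0.001, 0.001]
ft_force: [-1.4, 1.1, 10.0]
opening: 0.516
grip_force: 60.7
```

```bash
python3 -m crank '[[[0,0,-0.02,0,0,0,1],[0,0,-0.03,0,0,0,1],[0,0,-0.035,0,0,0,1],[0,0,-0.035,0,0,0,1],[-0.035,-0.013,0,0,0,0,1],[-0.035,-0.013,0,0,0,0,1],[-0.035,-0.013,0,0,0,0,1],[-0.035,-0.013,0,0,0,0,1]]]'
python3 -m crank '[[[-0.035,-0.013,0,0,0,0,1],[-0.035,-0.013,0,0,0,0,1],[-0.035,-0.013,0,0,0,0,1],[-0.035,-0.013,0,0,0,0,1],[-0.035,-0.013,0,0,0,0,1],[-0.035,-0.013,0,0,0,0,1],[0,0,0,0,0,0,1],[0,0,0,0,0,0,1]]]'
python3 - <<'E'
from h import *
t=grab_frame("top");cv2.imwrite("pics/top2.png",t["image"][:,:,::-1])
a=cv2.imread("pics/top1.png")
g=cv2.inRange(cv2.cvtColor(a,cv2.COLOR_BGR2HSV),(50,150,60),(70,255,255))[230:320,440:540]
y,x=np.nonzero(g);r=cv2.minAreaRect(np.c_[x+440,y+230].astype(np.float32));print(r)
c=ray(t,*r[0],.014);print(c);to([c[0],c[1],.05])
cv2.imwrite("pics/t2.png",cv2.resize(t["image"][100:330,140:540,::-1],None,fx=2,fy=2,interpolation=cv2.INTER_CUBIC))
E
```

```text
time: 13.35
position: [0.5137, -0.2271, 0.1728]
orientation: [0.653, 0.758, 0.0, 0.0]
ft_force: [-0.5, 0.1, -2.3]
opening: 0.519
grip_force: 62.6
time: 14.35
position: [0.468, -0.4446, 0.1723]
orientation: [0.653, 0.758, 0.0, -0.0]
ft_force: [-0.2, 0.8, -1.5]
opening: 0.516
grip_force: 62.6
((0.0, 0.0), (0.0, 0.0), 0.0)
[1.31152739 0.9569718  0.014     ]
at [ 0.4684 -0.4441  0.1723] yaw 8.6 turn z 0.0 tilt [0.    0.001] shift [1.2596 1.0427 0.1223]
```

View pics/t2.png

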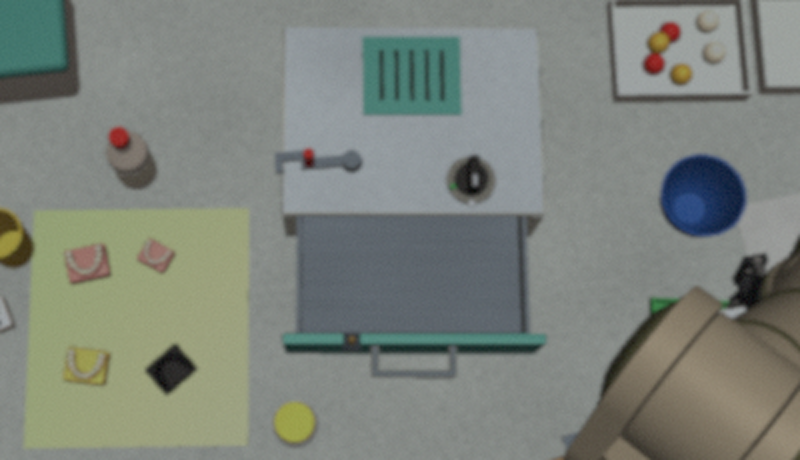

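The drawer is empty and open. Pink and yellow haven't moved, at crop (87,262) and (87,366). Now I'll lower the white cast into the dish.

```bash
python3 -m crank '[[[-0.002,-0.004,0.03,0,0,0,1],[0,0,0.03,0,0,0,1],[0,0,0.03,0,0,0,1],[0,0,0.03,0,0,0,1],[0,0,0.02,0,0,0,1],[0,0,0.01,0,0,0,1],[0,0,0.007,0,0,0,1],[0,0,0,0,0,0,1]]]'
python3 -m crank '[[[0,0,0.003,0,0,0,1],[0,0,0,0,0,0,1],[0,0,0,0,0,0,0.3],[0,0,0,0,0,0,0.3],[0,0,0,0,0,0,0.3],[0,0,-0.02,0,0,0,0.3],[0,0,-0.05,0,0,0,0.3],[0,0,-0.06,0,0,0,0.3]]]'
python3 - <<'E'
from h import *
o=get_obs()
f=grab_frame("wrist");cv2.imwrite("pics/w3.png",cv2.resize(f["image"][:,:,::-1],(400,300)))
E
```

```text
time: 15.4
position: [0.4645, -0.448, 0.0155]
orientation: [0.653, 0.758, 0.0, 0.0]
ft_force: [0.3, 0.4, -1.0]
opening: 0.515
grip_force: 62.6
time: 16.4
position: [0.4639, -0.4476, 0.1442]
orientation: [0.653, 0.758, -0.0, -0.001]
ft_force: [0.2, -0.7, 0.5]
opening: 0.697
grip_force: 0.0
```

View pics/w3.png

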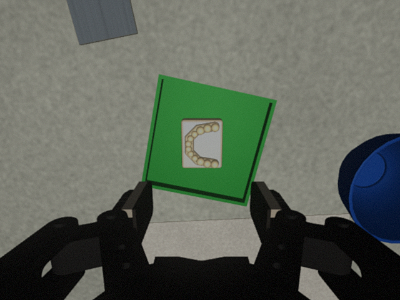

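The white cast lies flat in the dish, at about (202,142). On to the pink cast.

```bash
python3 -m crank '[[[0.0485,0.0157,-0.02,0,0,0,0],[0.0485,0.0157,-0.02,0,0,0,0],[0.0485,0.0157,-0.02,0,0,0,0],[0.0485,0.0157,-0.02,0,0,0,0],[0.0485,0.0157,0,0,0,0,0],[0.0485,0.0157,0,0,0,0,0],[0.0485,0.0157,0,0,0,0,0],[0.0485,0.0157,0,0,0,0,0]]]'
python3 -m crank '[[[0.0485,0.0157,0,0,0,0,0],[0.0485,0.0157,0,0,0,0,0],[0.0485,0.0157,0,0,0,0,0],[0.0485,0.0157,0,0,0,0,0],[0.0485,0.0157,0,0,0,0,0],[0.0485,0.0157,0,0,0,0,0],[0.0485,0.0157,0,0,0,0,0],[0.0485,0.0157,0,0,0,0,0]]]'
python3 -m crank '[[[0,0,0,0,0,0,0],[0,0,0,0,0,0,0],[0,0,0,0,0,0,0],[0,0,0,0,0,0,0],[0,0,0,0,0,0,0],[0,0,0,0,0,0,0],[0,0,0,0,0,0,0],[0,0,0,0,0,0,0]]]'
python3 - <<'E'
from h import *
o=get_obs();print(o['time'],o['position'])
f=grab_frame("wrist");cv2.imwrite("pics/w4.png",f["image"][:,:,::-1])
np.savez("w4.npz",**f,**{k:o[k] for k in('position','orientation')})
E
```

```text
time: 17.45
position: [0.5313, -0.0441, 0.2237]
orientation: [0.653, 0.758, 0.001, 0.001]
ft_force: [1.5, 0.4, 0.2]
opening: 0.999
grip_force: 0.0
time: 18.45
position: [0.5979, 0.3582, 0.2239]
orientation: [0.653, 0.758, 0.001, 0.0]
ft_force: [1.3, -0.0, -0.4]
opening: 1.004
grip_force: 0.0
time: 19.45
position: [0.5979, 0.3567, 0.2222]
orientation: [0.653, 0.758, -0.0, 0.0]
ft_force: [0.6, -0.7, -0.1]
opening: 0.998
grip_force: 0.0
19.45 [0.59788125 0.35674328 0.2222434 ]
```

View pics/w4.png

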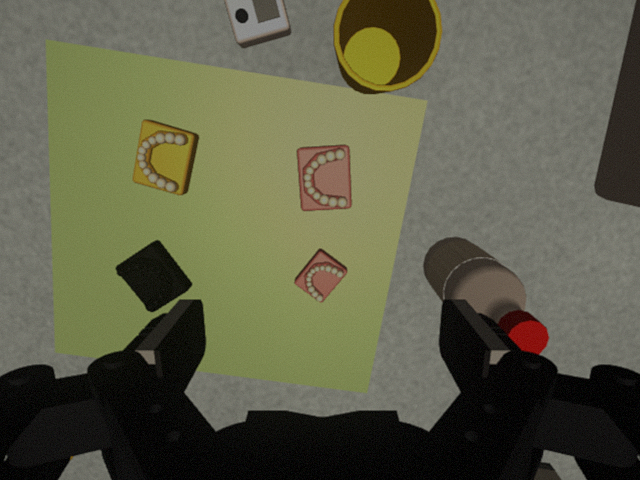

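Pink (large) has corners at (298,148), (349,144), (351,209) and (301,211). The small pink look-alike is at (321,276). Yellow has corners at (144,121), (198,133), (187,194) and (136,181). The cup rim is at (388,45).

Run:
```python
from h import *
d=dict(np.load("w4.npz"))
c=cast(d,[(298,148),(349,144),(351,209),(301,211)],.019,d)
y=cast(d,[(144,121),(197,133),(187,194),(136,181)],.019,d)
print("cup",ray(d,388,45,.09,d),"small",ray(d,321,276,.015,d),"bottle",ray(d,523,333,.15,d))
to([c[0],c[1],.2],11)
```

```text
centre [0.5972 0.3849 0.019 ] sides [0.044  0.0566 0.0449 0.0551] dir01 11.9 dir03 -79.1
centre [0.4585 0.3822 0.019 ] sides [0.0451 0.0538 0.0453 0.0521] dir01 -5.1 dir03 -95.7
cup [0.62286278 0.48245352 0.09      ] small [0.60754907 0.29329479 0.015     ] bottle [0.72732582 0.3239936  0.15      ]
at [0.5979 0.3567 0.2222] yaw 8.5 turn z -2.5 tilt [-0. -0.] shift [0.0278 0.0047 0.0222]
```

```bash
python3 -m crank '[[[0.028,0.005,0,0,0,-3,0.2],[0,0,0.03,0,0,0,0.2],[0,0,0.04,0,0,0,0.2],[0,0,0.04,0,0,0,0.2],[0,0,0.04,0,0,0,0.2],[0,0,0.04,0,0,0,0.2],[0,0,0.02,0,0,0,0.2],[0,0,0.007,0,0,0,0.2]]]'
python3 -m crank '[[[0,0,0,0,0,0,0.2],[0,0,0,0,0,0,0.2],[0,0,0,0,0,0,0.4],[0,0,0,0,0,0,0.6],[0,0,0,0,0,0,1],[0,0,0,0,0,0,1],[0,0,0,0,0,0,1],[0,0,0,0,0,0,1]]]'
```

```text
time: 20.5
position: [0.5986, 0.3849, 0.0044]
orientation: [0.633, 0.774, -0.001, -0.0]
ft_force: [-0.1, -0.3, 0.8]
opening: 0.798
grip_force: 0.0
time: 21.5
position: [0.5989, 0.3854, 0.0067]
orientation: [0.633, 0.774, 0.001, -0.0]
ft_force: [-2.0, -1.4, 8.8]
opening: 0.517
grip_force: 61.8
```

```bash
python3 -m crank '[[[0,0,-0.02,0,0,0,1],[0,0,-0.04,0,0,0,1],[0,0,-0.045,0,0,0,1],[0,0,-0.045,0,0,6.3,1],[-0.0483,-0.005,0,0,0,6.2,1],[-0.0483,-0.005,0,0,0,0,1],[-0.0483,-0.005,0,0,0,0,1],[-0.0483,-0.005,0,0,0,0,1]]]'
python3 -m crank '[[[-0.0483,-0.005,0,0,0,0,1],[-0.0483,-0.005,0,0,0,0,1],[-0.0483,-0.005,0,0,0,0,1],[-0.0483,-0.005,0,0,0,0,1],[0,0,0,0,0,0,1],[0,0,0,0,0,0,1],[0,0,0,0,0,0,1],[0,0,0,0,0,0,1]]]'
python3 - <<'E'
from h import *
to([.552,0,.055],-1.3)
E
```

```text
time: 22.5
position: [0.5805, 0.1905, 0.1567]
orientation: [0.713, 0.701, 0.001, 0.0]
ft_force: [-0.3, -0.4, -1.9]
opening: 0.515
grip_force: 61.7
time: 23.5
position: [0.5574, 0.0003, 0.1553]
orientation: [0.713, 0.702, 0.0, -0.0]
ft_force: [-0.0, 0.6, -1.1]
opening: 0.518
grip_force: 61.7
at [5.574e-01 3.000e-04 1.553e-01] yaw -0.9 turn z 0.4 tilt [0. 0.] shift [-0.0004 -0.0054  0.1003]
```

```bash
python3 -m crank '[[[0,-0.005,0.03,0,0,0,1],[0,0,0.03,0,0,0,1],[0,0,0.02,0,0,0,1],[0,0,0.01,0,0,0,1],[0,0,0.005,0,0,0,1],[0,0,0.003,0,0,0,1],[0,0,0.002,0,0,0,1],[0,0,0,0,0,0,1]]]'
python3 -m crank '[[[0,0,0.002,0,0,0,1],[0,0,0,0,0,0,1],[0,0,0,0,0,0,0.3],[0,0,0,0,0,0,0.3],[0,0,0,0,0,0,0.3],[0,0,-0.02,0,0,0,0.3],[0,0,-0.05,0,0,0,0.3],[0,0,-0.06,0,0,0,0.3]]]'
python3 - <<'E'
from h import *
to([.4585,.37,.22],-5)
E
```

```text
time: 24.5
position: [0.5525, -0.0007, 0.0556]
orientation: [0.713, 0.701, 0.0, 0.0]
ft_force: [-0.8, 0.0, -1.6]
opening: 0.516
grip_force: 61.7
time: 25.5
position: [0.5516, -0.0008, 0.1838]
orientation: [0.713, 0.701, -0.001, -0.001]
ft_force: [1.0, 0.7, 0.6]
opening: 0.698
grip_force: 0.0
at [ 0.5516 -0.0008  0.1838] yaw -1.0 turn z 4.0 tilt [-0.003 -0.001] shift [ 0.3613 -0.125  -0.0362]
```

```bash
python3 -m crank '[[[0.04,-0.0145,-0.036,0,0,4,0],[0.04,-0.0145,0,0,0,0,0],[0.04,-0.0145,0,0,0,0,0],[0.04,-0.0145,0,0,0,0,0],[0.04,-0.0145,0,0,0,0,0],[0.04,-0.0145,0,0,0,0,0],[0.05,-0.018,0,0,0,0,0],[0.05,-0.018,0,0,0,0,0]]]'
python3 -m crank '[[[0,0,0,0,0,0,0],[0,0,0,0,0,0,0],[0,0,0,0,0,0,0],[0,0,0,0,0,0,0],[0,0,0,0,0,0,0],[0,0,0,0,0,0,0],[0,0,0,0,0,0,0],[0,0,0,0,0,0,0]]]'
python3 - <<'E'
from h import *
o=get_obs();print(o['time'],o['position'])
f=grab_frame("wrist");w=f["image"][:,:,::-1]
np.savez("w5.npz",**f,**{k:o[k] for k in('position','orientation')})
t=grab_frame("top");t=t["image"][:,:,::-1];cv2.imwrite("pics/top3.png",t)
a=cv2.resize(t,(400,300))
b=cv2.resize(t[180:255,280:410],(400,231),interpolation=cv2.INTER_CUBIC)
cv2.imwrite("pics/w5.png",np.vstack([np.hstack([a,cv2.copyMakeBorder(b,0,69,0,0,0)]),np.hstack([w[:300,100:500],w[:300,100:500]*0])]))
E
```

```text
time: 26.5
position: [0.4558, 0.3491, 0.2192]
orientation: [0.737, 0.676, -0.0, 0.0]
ft_force: [1.0, 0.8, -0.0]
opening: 1.004
grip_force: 0.0
time: 27.5
position: [0.4564, 0.3478, 0.2193]
orientation: [0.737, 0.676, -0.0, 0.0]
ft_force: [-0.8, -0.7, -0.1]
opening: 0.996
grip_force: 0.0
27.5 [0.45643564 0.34776854 0.21926972]
```

View pics/w5.png

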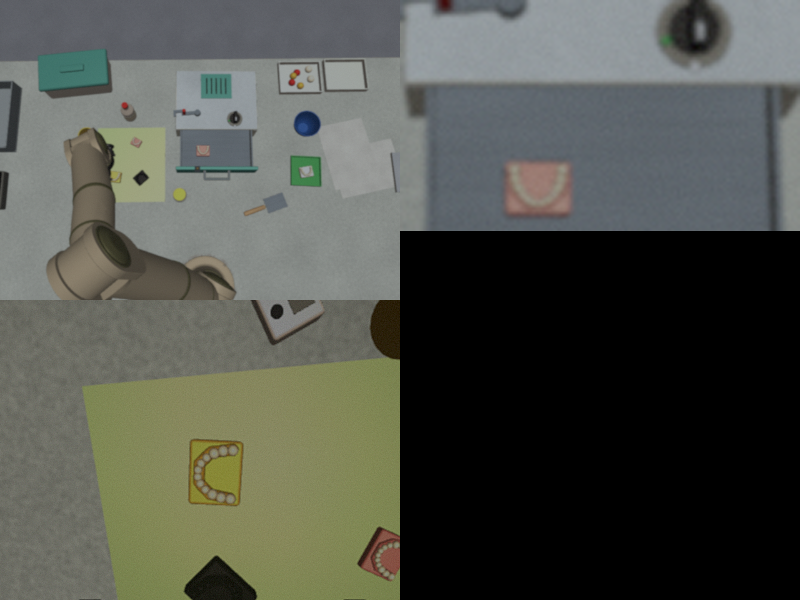

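Pink lies flat in the drawer, at about (538,189) in the crop. Yellow's corners in the wrist frame are (290,140), (343,141), (340,205) and (289,203).

Run:
```python
from h import *
d=dict(np.load("w5.npz"))
c=cast(d,[(290,140),(342,141),(340,205),(289,203)],.019,d)
to([c[0],c[1],.006],-5)
im=cv2.imread("pics/top2.png");cv2.imwrite("pics/t2l.png",im[220:,:450])
```

```text
centre [0.4548 0.3815 0.019 ] sides [0.0442 0.055  0.0452 0.054 ] dir01 -6.6 dir03 -96.6
at [0.4565 0.3478 0.2193] yaw -5.0 turn z 0.0 tilt [ 0. -0.] shift [ 0.0335 -0.0046  0.2133]
```

View pics/t2l.png

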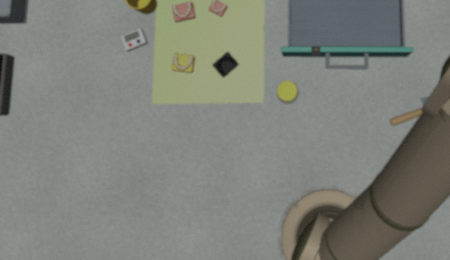

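There are no more casts on the bench at lower left, so pink and yellow are the two. I'll grasp yellow.

```bash
python3 -m crank '[[[0.0335,-0.005,0,0,0,1.3,0.2],[0,0,0.03,0,0,0,0.2],[0,0,0.04,0,0,0,0.2],[0,0,0.04,0,0,0,0.2],[0,0,0.04,0,0,0,0.2],[0,0,0.04,0,0,0,0.2],[0,0,0.02,0,0,0,0.2],[0,0,0.003,0,0,0,0.2]]]'
python3 -m crank '[[[0,0,0,0,0,0,0.2],[0,0,0,0,0,0,0.2],[0,0,0,0,0,0,0.4],[0,0,0,0,0,0,0.6],[0,0,0,0,0,0,1],[0,0,0,0,0,0,1],[0,0,0,0,0,0,1],[0,0,0,0,0,0,1]]]'
python3 - <<'E'
from h import *
to([.552,-.075,.16],-1)
E
```

```text
time: 28.6
position: [0.4539, 0.381, 0.0049]
orientation: [0.745, 0.667, -0.001, 0.0]
ft_force: [0.5, -0.4, 0.5]
opening: 0.804
grip_force: 0.0
time: 29.6
position: [0.4545, 0.3819, 0.0074]
orientation: [0.745, 0.667, 0.001, -0.0]
ft_force: [-1.8, -1.5, 8.0]
opening: 0.521
grip_force: 60.6
at [0.4545 0.3819 0.0074] yaw -6.3 turn z -5.3 tilt [0.001 0.001] shift [-0.4552  0.1055 -0.1526]
```

```bash
python3 -m crank '[[[0,0,-0.02,0,0,-5.3,1],[0,0,-0.04,0,0,0,1],[0,0,-0.048,0,0,0,1],[0,0,-0.048,0,0,0,1],[-0.0455,0.0105,0,0,0,0,1],[-0.0455,0.0105,0,0,0,0,1],[-0.0455,0.0105,0,0,0,0,1],[-0.0455,0.0105,0,0,0,0,1]]]'
python3 -m crank '[[[-0.0455,0.0105,0,0,0,0,1],[-0.0455,0.0105,0,0,0,0,1],[-0.0455,0.0105,0,0,0,0,1],[-0.0455,0.0105,0,0,0,0,1],[-0.0455,0.0105,0,0,0,0,1],[-0.0455,0.0105,0,0,0,0,1],[0,0,0,0,0,0,1],[0,0,0,0,0,0,1]]]'
python3 - <<'E'
from h import *
to([.552,-.075,.055],-1)
E
```

```text
time: 30.6
position: [0.4933, 0.1975, 0.1627]
orientation: [0.713, 0.701, 0.0, 0.0]
ft_force: [0.6, 0.1, -1.1]
opening: 0.52
grip_force: 62.4
time: 31.6
position: [0.5511, -0.0747, 0.1623]
orientation: [0.713, 0.701, 0.0, -0.0]
ft_force: [-0.3, -0.9, -0.8]
opening: 0.517
grip_force: 62.4
at [ 0.5511 -0.0747  0.1623] yaw -1.0 turn z 0.0 tilt [-0.     0.001] shift [-0.0002  0.0009  0.1073]
```

```bash
python3 -m crank '[[[0,0,0.03,0,0,0,1],[0,0,0.03,0,0,0,1],[0,0,0.025,0,0,0,1],[0,0,0.01,0,0,0,1],[0,0,0.005,0,0,0,1],[0,0,0.003,0,0,0,1],[0,0,0.002,0,0,0,1],[0,0,0,0,0,0,1]]]'
python3 -m crank '[[[0,0,0.002,0,0,0,1],[0,0,0,0,0,0,1],[0,0,0,0,0,0,0.3],[0,0,0,0,0,0,0.3],[0,0,0,0,0,0,0.3],[0,0,-0.02,0,0,0,0.3],[0,0,-0.05,0,0,0,0.3],[0,0,-0.06,0,0,0,0.6]]]'
python3 - <<'E'
from h import *
to([.4255,-.0845,.19],-1)
f=grab_frame("wrist");cv2.imwrite("pics/w6.png",cv2.resize(f["image"][:,:,::-1],(400,300)))
E
```

```text
time: 32.6
position: [0.5517, -0.0752, 0.0576]
orientation: [0.713, 0.701, 0.0, 0.0]
ft_force: [-0.2, 0.4, -2.1]
opening: 0.515
grip_force: 62.3
time: 33.6
position: [0.5509, -0.0751, 0.186]
orientation: [0.713, 0.701, -0.001, -0.001]
ft_force: [1.1, 0.4, -0.9]
opening: 0.507
grip_force: 0.0
at [ 0.5509 -0.0751  0.186 ] yaw -1.0 turn z 0.0 tilt [-0.002 -0.   ] shift [-0.0115 -0.1252 -0.004 ]
```

View pics/w6.png

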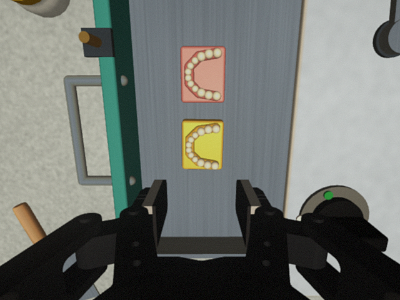

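Both casts lie flat side by side, at (203,74) and (203,145). Next I'll grip the handle again and shut the drawer.

```bash
python3 -m crank '[[[-0.004,-0.042,-0.002,0,0,0,0.6],[-0.004,-0.042,-0.002,0,0,0,0.6],[-0.003,-0.041,0,0,0,0,0.6],[0,0,0,0,0,0,0.6],[0,0,0.03,0,0,0,0.6],[0,0,0.03,0,0,0,0.6],[0,0,0.03,0,0,0,0.6],[0,0,0.025,0,0,0,0.6]]]'
python3 -m crank '[[[0,0,0,0,0,0,0.6],[0,0,0,0,0,0,0.8],[0,0,0,0,0,0,1],[0,0,0,0,0,0,1],[0,0,0,0,0,0,1],[0,0,0,0,0,0,1],[0,0,0,0,0,0,1],[0,0,0,0,0,0,1]]]'
```

```text
time: 34.65
position: [0.4276, -0.0839, 0.0731]
orientation: [0.713, 0.701, 0.0, 0.0]
ft_force: [-0.6, 0.0, 0.9]
opening: 0.398
grip_force: 0.0
time: 35.65
position: [0.4271, -0.0841, 0.0752]
orientation: [0.713, 0.701, 0.001, 0.001]
ft_force: [-0.2, -0.6, 8.1]
opening: 0.089
grip_force: 59.2
```

```bash
python3 -m crank '[[[0,0.004,0,0,0,0,1],[0,0.008,0,0,0,0,1],[0,0.012,0,0,0,0,1],[0,0.014,0,0,0,0,1],[0,0.014,0,0,0,0,1],[0,0.014,0,0,0,0,1],[0,0.014,0,0,0,0,1],[0,0.014,0,0,0,0,1]]]'
python3 -m crank '[[[0,0.014,0,0,0,0,1],[0,0.014,0,0,0,0,1],[0,0.012,0,0,0,0,1],[0,0.008,0,0,0,0,1],[0,0.004,0,0,0,0,1],[0,0.003,0,0,0,0,1],[0,0.003,0,0,0,0,1],[0,0.002,0,0,0,0,1]]]'
python3 -m crank '[[[0,0.002,0,0,0,0,1],[0,0,0,0,0,0,1],[0,0,0,0,0,0,1],[0,0,0,0,0,0,1],[0,0,0,0,0,0,1],[0,0,0,0,0,0,1],[0,0,0,0,0,0,1],[0,0,0,0,0,0,1]]]'
```

```text
time: 36.65
position: [0.5205, -0.0854, 0.0752]
orientation: [0.713, 0.701, 0.0, -0.0]
ft_force: [-1.8, -0.1, 7.4]
opening: 0.091
grip_force: 59.3
time: 37.65
position: [0.5795, -0.0862, 0.0752]
orientation: [0.713, 0.701, -0.0, -0.001]
ft_force: [-7.9, 0.9, 13.0]
opening: 0.092
grip_force: 59.9
time: 38.65
position: [0.5795, -0.0862, 0.0752]
orientation: [0.713, 0.701, -0.001, -0.002]
ft_force: [-9.1, 1.6, 15.0]
opening: 0.09
grip_force: 60.0
```

```bash
python3 -m crank '[[[0,-0.001,0,0,0,0,1],[0,0,0,0,0,0,0.6],[0,0,0,0,0,0,0.6],[0,0,0,0,0,0,0.6],[0,0,-0.03,0,0,0,0.6],[0,0,-0.045,0,0,0,0.6],[0,0,-0.045,0,0,0,0.6],[0,0,-0.045,0,0,0,0.6]]]'
python3 -m crank '[[[0.03,0.04,0,0,0,0,0.6],[0.03,0.04,0,0,0,0,0.6],[0.03,0.03,0,0,0,0,0.6],[0.02,0,0,0,0,0,0.6],[0,0,0,0,0,0,0.6],[0,0,0,0,0,0,0.6],[0,0,0,0,0,0,0.6],[0,0,0,0,0,0,0.6]]]'
python3 - <<'E'
from h import *
o=get_obs();print(o['time'],o['position'])
f=grab_frame("wrist");cv2.imwrite("pics/w7.png",f["image"][:,:,::-1])
np.savez("w7.npz",**f,**{k:o[k] for k in('position','orientation')})
E
```

```text
time: 39.65
position: [0.5813, -0.0867, 0.2407]
orientation: [0.713, 0.701, -0.0, 0.0]
ft_force: [0.7, 1.2, 1.0]
opening: 0.4
grip_force: 0.0
time: 40.65
position: [0.693, 0.0203, 0.2397]
orientation: [0.714, 0.7, 0.0, 0.0]
ft_force: [0.5, -0.5, -0.2]
opening: 0.397
grip_force: 0.0
40.65 [0.69301564 0.02030158 0.23966202]
```

View pics/w7.png

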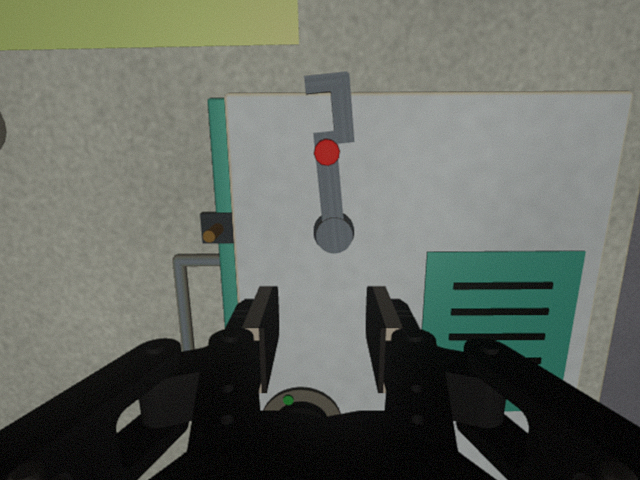

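Hook's red grip top is at (327,152), the pivot at (334,234) and the pin at (209,237). The drawer is shut.

Run:
```python
from h import *
d=dict(np.load("w7.npz"))
g=ray(d,327,152,.171,d);p=ray(d,334,234,.133,d);n=ray(d,209,237,.134,d)
for q in(g,p,n):print(q.round(4))
v=g-p;print("dist",np.hypot(*v[:2]),"dir",np.degrees(np.arctan2(v[1],v[0])),"home dir",np.degrees(np.arctan2(*(n-p)[1::-1])))
to([g[0],g[1],.139])
```

```text
[0.6978 0.0764 0.171 ]
[0.7021 0.0222 0.133 ]
[0.6201 0.022  0.134 ]
dist 0.054320304215893844 dir 94.56790029855104 home dir -179.82860858171196
at [0.6931 0.0206 0.2396] yaw -1.0 turn z 0.0 tilt [ 0. -0.] shift [0.0559 0.0037 0.1006]
```

```bash
python3 -m crank '[[[0,0,0,0,0,-5.6,0.6],[0.0276,0.0046,0,0,0,0,0.6],[0.0276,0.0046,0,0,0,0,0.6],[0,0,0.04,0,0,0,0.6],[0,0,0.04,0,0,0,0.6],[0,0,0.0175,0,0,0,0.6],[0,0,0,0,0,0,0.6],[0,0,0,0,0,0,0.6]]]'
python3 -m crank '[[[0,0,0,0,0,0,0.7],[0,0,0,0,0,0,0.8],[0,0,0,0,0,0,1],[0,0,0,0,0,0,1],[0,0,0,0,0,0,1],[0,0,0,0,0,0,1],[0,0,0,0,0,0,1],[0,0,0,0,0,0,1]]]'
```

```text
time: 41.7
position: [0.6989, 0.0769, 0.1433]
orientation: [0.678, 0.735, 0.001, 0.001]
ft_force: [-0.8, 0.6, -0.1]
opening: 0.397
grip_force: 0.0
time: 42.7
position: [0.6982, 0.0773, 0.1428]
orientation: [0.678, 0.735, 0.0, 0.0]
ft_force: [-1.8, 0.5, 6.4]
opening: 0.144
grip_force: 58.4
```

Stem gripped. I'll swing it home along the arc.

```bash
python3 -m crank '[[[-0.0008,-0.0095,0,0,0,-10,1],[-0.0008,-0.0095,0,0,0,-10,1],[-0.0008,-0.0095,0,0,0,-10,1],[-0.0008,-0.0095,0,0,0,-10,1],[0,0,0,0,0,0,1],[0,0,0,0,0,0,1],[0,0,0,0,0,0,1],[0,0,0,0,0,0,1]]]'
python3 -m crank '[[[-0.0008,-0.0095,0,0,0,-10,1],[-0.0008,-0.0095,0,0,0,-10,1],[-0.0008,-0.0095,0,0,0,-10,1],[-0.0004,-0.0048,0,0,0,-5,1],[-0.0004,-0.0048,0,0,0,-5,1],[0,0,0,0,0,0,1],[0,0,0,0,0,0,1],[0,0,0,0,0,0,1]]]'
python3 - <<'E'
from h import *
to([.702-.055,.0225+.001,.143],89)
E
```

```text
time: 43.7
position: [0.6636, 0.0625, 0.1428]
orientation: [0.386, 0.923, 0.0, -0.0]
ft_force: [-5.0, 2.0, 7.5]
opening: 0.148
grip_force: 59.0
time: 44.7
position: [0.6466, 0.0283, 0.1427]
orientation: [0.047, 0.999, 0.0, -0.001]
ft_force: [-8.8, 1.1, 11.8]
opening: 0.141
grip_force: 59.4
at [0.6466 0.0283 0.1427] yaw 84.6 turn z -4.4 tilt [-0.002  0.   ] shift [-0.0005 -0.0048 -0.0003]
```

```bash
python3 -m crank '[[[-0.0002,-0.0025,0,0,0,-2.6,1],[-0.0002,-0.0025,0,0,0,-2.6,1],[0,-0.001,0,0,0,0,1],[0,-0.001,0,0,0,0,1],[0,0,0,0,0,0,1],[0,0,0,0,0,0,1],[0,0,0,0,0,0,1],[0,0,0,0,0,0,1]]]'
python3 -m crank '[[[0,-0.001,0,0,0,0,1],[0,-0.001,0,0,0,0,1],[0,0,0,0,0,0,1],[0,0,0,0,0,0,1],[0,0,0,0,0,0,1],[0,0,0,0,0,0,1],[0,0,0,0,0,0,1],[0,0,0,0,0,0,1]]]'
```

```text
time: 45.7
position: [0.6463, 0.0232, 0.1427]
orientation: [0.001, 1.0, 0.001, -0.001]
ft_force: [-9.3, 6.1, 12.3]
opening: 0.142
grip_force: 59.5
time: 46.7
position: [0.6463, 0.0231, 0.1427]
orientation: [0.0, 1.0, 0.002, -0.001]
ft_force: [-9.2, 11.4, 11.8]
opening: 0.144
grip_force: 59.6
```

The hook is at its stop, with 11 N and no further motion. I'll release, rise and look at the hook and key.

```bash
python3 -m crank '[[[0,0.001,0,0,0,0,1],[0,0.001,0,0,0,0,1],[0,0,0,0,0,0,0.7],[0,0,0,0,0,0,0.6],[0,0,0,0,0,0,0.6],[0,0,-0.03,0,0,0,0.6],[0,0,-0.04,0,0,0,0.6],[0,0,-0.04,0,0,0,0.6]]]'
python3 -m crank '[[[-0.02,-0.025,0,0,0,0,0.6],[-0.02,-0.025,0,0,0,0,0.6],[-0.02,-0.025,0,0,0,0,0.6],[-0.015,-0.02,0,0,0,0,0.6],[0,0,0,0,0,0,0.6],[0,0,0,0,0,0,0.6],[0,0,0,0,0,0,0.6],[0,0,0,0,0,0,0.6]]]'
python3 - <<'E'
from h import *
o=get_obs();print(o['time'],o['position'])
f=grab_frame("wrist");cv2.imwrite("pics/w8.png",f["image"][:,:,::-1])
np.savez("w8.npz",**f,**{k:o[k] for k in('position','orientation')})
E
```

```text
time: 47.7
position: [0.6481, 0.0205, 0.2527]
orientation: [0.002, 1.0, -0.0, -0.0]
ft_force: [-0.1, -0.2, -1.0]
opening: 0.399
grip_force: 0.0
time: 48.7
position: [0.7227, -0.0736, 0.252]
orientation: [0.001, 1.0, 0.0, 0.0]
ft_force: [0.4, -0.3, 0.3]
opening: 0.396
grip_force: 0.0
48.7 [ 0.72266378 -0.07361265  0.25202054]
```

View pics/w8.png

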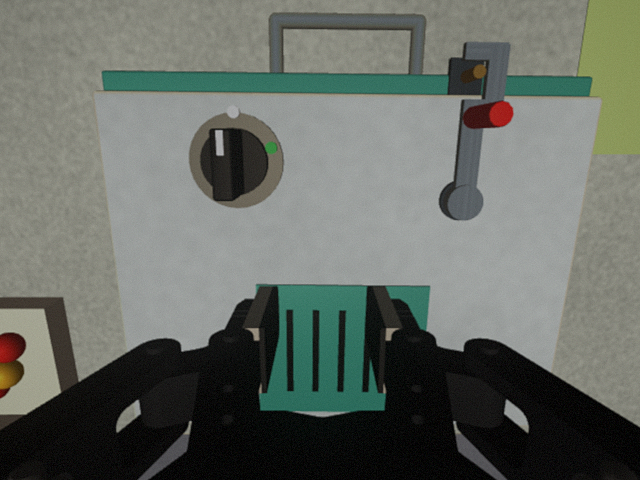

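The hook's notch is round the pin at (478,72). The key is at rest: bar top centre at about (222,164), dial ring centre (236.5,160).

Run:
```python
from h import *
d=dict(np.load("w8.npz"))
for z in(.12,.124,.128):print("ring",z,ray(d,236.5,160,z,d).round(4))
for z in(.152,.156,.16,.164,.168):print("top",z,ray(d,222,164,z,d).round(4))
to([.676,-.131,.2],89)
```

```text
ring 0.12 [ 0.6744 -0.1334  0.12  ]
ring 0.124 [ 0.6741 -0.1325  0.124 ]
ring 0.128 [ 0.6739 -0.1317  0.128 ]
top 0.152 [ 0.6748 -0.1355  0.152 ]
top 0.156 [ 0.6746 -0.1345  0.156 ]
top 0.16 [ 0.6743 -0.1335  0.16  ]
top 0.164 [ 0.674  -0.1325  0.164 ]
top 0.168 [ 0.6737 -0.1315  0.168 ]
at [ 0.7227 -0.0739  0.2521] yaw 89.9 turn z 0.9 tilt [0. 0.] shift [ 0.0457 -0.058   0.0521]
```

```bash
python3 -m crank '[[[0,0,0,0,0,0.9,0.6],[0.0239,-0.0299,0,0,0,0,0.6],[0.0239,-0.0299,0,0,0,0,0.6],[0,0,0.04,0,0,0,0.6],[0,0,0.04,0,0,0,0.6],[0,0,0.026,0,0,0,0.6],[0,0,0.01,0,0,0,0.6],[0,0,0,0,0,0,0.6]]]'
python3 -m crank '[[[0,0,0,0,0,0,0.7],[0,0,0,0,0,0,0.8],[0,0,0,0,0,0,1],[0,0,0,0,0,0,1],[0,0,0,0,0,0,1],[0,0,0,0,0,0,1],[0,0,0,0,0,0,1],[0,0,0,0,0,0,1]]]'
```

```text
time: 49.75
position: [0.674, -0.1333, 0.1357]
orientation: [0.01, 1.0, 0.0, -0.0]
ft_force: [-0.4, 0.1, 0.2]
opening: 0.399
grip_force: 0.0
time: 50.75
position: [0.6746, -0.1323, 0.1372]
orientation: [0.009, 1.0, 0.0, 0.001]
ft_force: [-1.1, 3.1, 5.4]
opening: 0.144
grip_force: 59.2
```

```bash
python3 -m crank '[[[0,0,0,0,0,10,1],[0,0,0,0,0,10,1],[0,0,0,0,0,10,1],[0,0,0,0,0,10,1],[0,0,0,0,0,10,1],[0,0,0,0,0,10,1],[0,0,0,0,0,8.8,1],[0,0,0,0,0,0,1]]]'
python3 - <<'E'
from h import *
o=get_obs();print(o['torque']);to(o['position'])
E
python3 -m crank '[[[0,0,0,0,0,2,1],[0,0,0,0,0,1,1],[0,0,0,0,0,0,1],[0,0,0,0,0,0,1],[0,0,0,0,0,0,1],[0,0,0,0,0,0,1],[0,0,0,0,0,0,1],[0,0,0,0,0,0,1]]]'
python3 - <<'E'
from h import *
o=get_obs();print(o['torque']);to(o['position'])
E
```

```text
time: 51.75
position: [0.674, -0.1328, 0.1372]
orientation: [0.573, 0.82, 0.0, 0.0]
ft_force: [-2.7, 1.5, 8.3]
opening: 0.142
grip_force: 59.7
[0.23298302 0.76208312 0.25324551]
at [ 0.674  -0.1328  0.1372] yaw 20.1 turn z 0.0 tilt [ 0.001 -0.   ] shift [0. 0. 0.]
time: 52.75
position: [0.674, -0.1328, 0.1372]
orientation: [0.593, 0.806, 0.0, 0.0]
ft_force: [-3.2, 2.3, 8.1]
opening: 0.142
grip_force: 65.8
[0.26391711 0.76103347 1.32693114]
at [ 0.674  -0.1328  0.1372] yaw 17.3 turn z 0.0 tilt [0.001 0.   ] shift [0. 0. 0.]
```

At the stop the torque jumped to 1.3 N m. I'll open wide so it springs back, rise, and look.

```bash
python3 -m crank '[[[0,0,0,0,0,0,0],[0,0,0,0,0,0,0],[0,0,0,0,0,0,0],[0,0,0,0,0,0,0],[0,0,0,0,0,0,0],[0,0,-0.03,0,0,0,0],[0,0,-0.04,0,0,0,0],[0,0,-0.05,0,0,0,0]]]'
python3 -m crank '[[[0,0,0,0,0,-10,0],[0,0,0,0,0,-10,0],[0,0,0,0,0,-10,0],[0,0,0,0,0,-10,0],[0,0,0,0,0,-10,0],[0,0,0,0,0,-10,0],[0,0,0,0,0,-10,0],[-0.04,0.04,-0.03,0,0,0,0]]]'
python3 -m crank '[[[0,0,0,0,0,0,0],[0,0,0,0,0,0,0],[0,0,0,0,0,0,0],[0,0,0,0,0,0,0],[0,0,0,0,0,0,0],[0,0,0,0,0,0,0],[0,0,0,0,0,0,0],[0,0,0,0,0,0,0]]]'
python3 - <<'E'
from h import *
f=grab_frame("wrist")["image"][:,:,::-1]
t=grab_frame("top")["image"][:,:,::-1]
cv2.imwrite("pics/w9.png",np.hstack([cv2.resize(f,(400,300)),cv2.resize(t,(400,300))]))
E
```

```text
time: 53.75
position: [0.6734, -0.1333, 0.2562]
orientation: [0.594, 0.804, -0.001, -0.001]
ft_force: [1.3, 0.2, -0.5]
opening: 1.001
grip_force: 0.0
time: 54.75
position: [0.7118, -0.1015, 0.2835]
orientation: [0.028, 1.0, -0.001, -0.003]
ft_force: [2.3, -0.6, -0.3]
opening: 0.995
grip_force: 0.0
time: 55.75
position: [0.7149, -0.0963, 0.2851]
orientation: [0.025, 1.0, -0.0, 0.0]
ft_force: [-0.2, 0.0, 1.1]
opening: 1.0
grip_force: 0.0
```

View pics/w9.png

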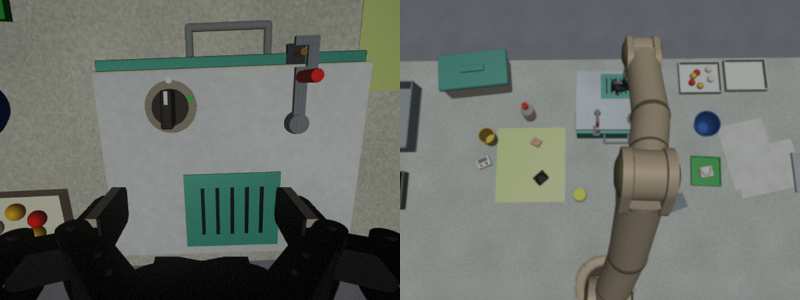

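The key is back at rest (white dot, (168,80)), the hook is home round the pin at (304,50), the drawer is shut, and the white cast is in the dish at (706,171). I'll hand it in.

```bash
python3 -c "
from bench import *
print(close_job())"
```

```text
the job is handed in; nothing more can be done
None
```

The job is handed in: the white cast is in the green dish, the pink and yellow casts (the only two of the four present) are in the shut drawer, the hook is home round the pin, and the key was turned to its stop and has sprung back.

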